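# Put blanking discs away on edge in the storeroom rack

### The job

Put the two loose aluminium discs that lean against the cardboard cartons away in the wire rack: stand each one upright on edge in a vacant slot, one disc to a slot, and roll it under the keeper rail until it is fully back against the rear stop. One disc is already in the rack but stands part way out; push it fully back in its own slot too. Leave the stored disc, and the can, jar and square plate, as they are.

Things in the scene. Friction and masses are not known exactly. Their poses are not given: they have to be found in the camera images.
- rack: steel wire rack fixed to the bench, 230 mm long (x), 220 mm wide (y). Origin on the bench under the keeper rail, mid-width; +x points to the back, -x to the open front (robot side). Flat floor plate, top 6 mm above the bench, x = -157 to +73 mm. Four slots along x, centre lines at y = -69, -23, +23, +69 mm. Push discs at or below centre height; higher, they jam.
- rack_tines (a point): point mid-width at the height of the short tines' tops, rack x = -65 mm. Wire tines, 6 mm thick, flank each slot on both sides: two short front rows at rack x = -115 and -65 mm, tops 45 mm above the bench, and two tall rows at x = -15 and +35 mm, tops 70 mm above the bench. Clear gap 17 mm; the last 8 mm of each tine flare outward to a 27 mm gap.
- rack_stop (a point): point mid-width on the front face of the rear stop, a flat strip across all slots at rack x = +60 mm, from 45 to 85 mm above the bench. A disc fully back touches it: its centre is then at rack x = 60 mm minus its radius, height 6 mm plus its radius.
- rack_rail (a point): middle of the keeper rail, a 10 mm thick bar along y at rack x = 0, from 131 to 141 mm above the bench, on end posts at y = -104 and +104 mm. It bars the way from straight above the final places: lower a disc in front of it (disc centre near rack x = -75 mm), then roll it back under the rail.
- rack_lip (a point): top middle of the front lip, which rises 5 mm above the floor plate at rack x = -157 to -151 mm and keeps discs from rolling out.
- tag_a: white label holder, 30 x 14 mm, fixed on the rack's front edge, one per slot. Its origin is not on it but on the bench under the keeper rail, on this slot's centre line (rack x = 0); axes parallel to the rack's. This slot is vacant at the start.
- tag_b: white label holder, 30 x 14 mm, fixed on the rack's front edge, one per slot. Its origin is not on it but on the bench under the keeper rail, on this slot's centre line (rack x = 0); axes parallel to the rack's. This slot is vacant at the start.
- tag_c: white label holder, 30 x 14 mm, fixed on the rack's front edge, one per slot. Its origin is not on it but on the bench under the keeper rail, on this slot's centre line (rack x = 0); axes parallel to the rack's. This slot holds the disc that is part way out.
- tag_d: white label holder, 30 x 14 mm, fixed on the rack's front edge, one per slot. Its origin is not on it but on the bench under the keeper rail, on this slot's centre line (rack x = 0); axes parallel to the rack's. This slot holds the stored disc.
- disc_large: solid flat round aluminium disc with six dark bolt-hole marks, diameter 120 mm, thickness 12 mm, about 400 g; origin at its centre, z axis normal to the faces (either way round). Loose: starts leaning back against the front of a carton, 17 degrees off vertical, its foot on the bench, about 43 mm of it (along its face) reaching above the carton's edge.
- disc_small: solid flat round aluminium disc with six dark bolt-hole marks, diameter 100 mm, thickness 12 mm, about 280 g; origin at its centre, z axis normal to the faces (either way round). Loose: starts leaning back against the front of a carton, 17 degrees off vertical, its foot on the bench, about 38 mm of it (along its face) reaching above the carton's edge.
- disc_out: solid flat round aluminium disc with six dark bolt-hole marks, diameter 120 mm, thickness 12 mm, about 400 g; origin at its centre, z axis normal to the faces (either way round). Stands upright in its rack slot, its centre 45 to 85 mm in front of its place at the stop: to be pushed fully back.
- disc_home: solid flat round aluminium disc with six dark bolt-hole marks, diameter 100 mm, thickness 12 mm, about 280 g; origin at its centre, z axis normal to the faces (either way round). Already stands fully back in its rack slot; leave it there.
- carton_large: open cardboard carton with small parts, 100 x 130 mm, 68 mm high, heavy (does not move), supports the large disc. Origin on the bench under the carton's middle; the disc leans against its -x side (the front, towards the robot).
- carton_small: open cardboard carton with small parts, 100 x 130 mm, 56 mm high, heavy (does not move), supports the small disc. Origin on the bench under the carton's middle; the disc leans against its -x side (the front, towards the robot).
- can: bystander: upright can, 66 mm diameter, 115 mm high, origin under its centre
- jar: bystander: upright jar, 72 mm diameter, 100 mm high, origin under its centre
- plate: bystander: square steel flange plate lying flat, 64 x 64 x 10 mm, origin under its centre
Not all that is in view belongs to the job. Leave any pink or red look-alike of the disc_large alone.

How it is judged (in metres and radians):
At the end, for the whole second after the job is handed in: All four discs stand upright (within 10 degrees) and at rest on the rack floor, each centred in its slot within 7 mm and within 9 mm of touching the rear stop: the two loose discs one each in the vacant slots a and b, the part-way-out disc in slot c, the stored disc in slot d (((x of disc_large in the frame of tag_a between -0.009 and 0.006 m and y of disc_large in the frame of tag_a between -0.007 and 0.007 m) or (x of disc_large in the frame of tag_b between -0.009 and 0.006 m and y of disc_large in the frame of tag_b between -0.007 and 0.007 m)) and ((x of disc_small in the frame of tag_a between 0.001 and 0.016 m and y of disc_small in the frame of tag_a between -0.007 and 0.007 m) or (x of disc_small in the frame of tag_b between 0.001 and 0.016 m and y of disc_small in the frame of tag_b between -0.007 and 0.007 m)) and (x of disc_out in the frame of tag_c between -0.009 and 0.006 m and y of disc_out in the frame of tag_c between -0.007 and 0.007 m) and (x of disc_home in the frame of tag_d between 0.001 and 0.016 m and y of disc_home in the frame of tag_d between -0.007 and 0.007 m) and angle between disc_large's own z axis and vertical between 1.4 and 1.75 rad and angle between the z axis of each of disc_large, disc_small, disc_out, disc_home and the y axis of rack, either way round below 0.2 rad and height (world z) of disc_large between 0.063 and 0.07 m and linear speed of each of disc_large, disc_small, disc_out, disc_home below 0.02 m/s and angle between disc_small's own z axis and vertical between 1.4 and 1.75 rad and height (world z) of disc_small between 0.053 and 0.06 m and angle between disc_out's own z axis and vertical between 1.4 and 1.75 rad and height (world z) of disc_out between 0.063 and 0.07 m and angle between disc_home's own z axis and vertical between 1.4 and 1.75 rad and height (world z) of disc_home between 0.053 and 0.06 m).
It fails at once if the can, jar or square plate is shifted by more than 20 mm or knocked over (distance of any of can, jar, plate from where it was at the start of the episode above 0.02 m or angle between any of can, jar's own z axis and vertical above 0.4 rad).
It fails at once if the stored disc is taken out or shifted by more than 15 mm (distance of disc_home from where it was at the start of the episode above 0.015 m).
It also fails if it takes over 72 s, if anything falls off the work surface, if the arm or the gripper's body presses on something with over 40 N, if the wrist force passes 120 N, or if a joint passes its speed limit or range.

### The arm

A 6-joint arm with a two-finger parallel gripper is mounted at the origin on the work surface. World frame = base frame: x ahead of the robot, y to its left, z up, the work surface at z = 0. Lengths are in mm, angles in rad, forces in N, time in s.
With the tool pointing down it reaches from about 250 to 850 mm from the base axis. Payload 12.5 kg.
Tool frame: the origin (TCP) lies at the very end of the fingers, on their centre line; the grasp point (between the pads) lies 19 mm behind it (grip_depth is the distance from the TCP to the grasp point, in mm); z points along the fingers, y is the line along which they close (so a half turn about z gives the same grasp; the last joint's range is limited). The gripper opens to 93 mm and grips with 3 to 60 N. Pads are 15 mm wide; open, the fingers measure 128 mm over their backs; the gripper's body (75 mm by 188 mm) begins 65 mm behind the grasp point.
Start: joints at [-1.254, 0.351, 1.652, -0, 1.139, -0.085], TCP at [215.109, -506.174, 218.633] pointing down, gripper open.
Joint ranges: [-2.75, 2.75], [-0.79, 2.1], [0.01, 2.65], [-1.57, 4.71], [0.07, 3.14], [-2.87, 2.87]. Speed limits (rad/s): [2.22, 2.22, 2.79, 3.14, 3.14, 3.14].

### API

Orientations are given as a unit quaternion [w, x, y, z].
In Python, from station import state, snapshot, get_calibration, close_job, grip_depth gives the robot as it stands.
- The arm moves only by the tool arm_command, never from a script. Its argument "series" is a list of rows, each a list of 7 numbers: the shift along the world's x, y, z in m, then the turn, a rotation vector about the world's x, y, z in rad, then the finger opening in m, from 0 to 0.093. A call has 1 to 10 rows; each row shifts and turns the commanded pose from where the row before left it; what a row does not reach is not made up. A row lasts 1/10 s, in which the tool goes at most 50 mm and 8.59 degrees, less where a joint would pass 70% of its speed; a pose out of reach is approached as far as the arm can. A call with a gripper value outside its range is refused whole. The fingers move at their own pace and stop on an object; "grip_force" is the grip in N (left out, the last holds). Time passes only in rows, so rows that do not move let the fingers close. It gives the time, the measured TCP pose, the force, the opening and the grip force at its end, in the units of the state.
- state(): the state, without advancing time (a new reading comes with each control period).
- snapshot(name): name is "scene" or "top"; returns the picture (384x512x3 uint8, red, green, blue); there is no depth.
- get_calibration(name): a dict with "fovy" (degrees; the focal length in pixels is half the picture's height over the tangent of half this angle, whatever the lens; pixels are square), "cx", "cy" (the principal point, pixels), "pose" (4x4, takes a point from camera to world coordinates). Camera axes: x right, y down, z forward; pixel columns grow to the right and rows downward; lengths in mm; the calibration is good to about 2 mm. A picture is of the moment at which its call begins. get_calibration takes no time and is no camera call.
- close_job(): hands the job in; it is judged then, once.
The state is a dict: "clock": time; "qpos": joint angles; "joint_velocities": joint speeds; "tau": joint torques, N m; "position": TCP position; "ee_rot": TCP orientation; "force": force on the tool from outside, world axes, zero at the start; "ft_torque": the same for the moment, N m; "finger_gap": opening from 0.0 (shut) to 1.0 (fully open); "grip_force": force on a finger pad.
Only numpy, scipy, OpenCV 4.12 (cv2) and the standard library are available. Lean on these libraries where they do the work, as an engineer would, in place of code of your own. Each camera call takes 0.05 s, during which the arm holds its last target. There are 200 camera calls.

## Working session

There is one attempt and no reset: what is moved stays moved. The work goes in short steps, Python scripts to look and compute and a tool call to move; the robot and the scene stay as the last step left them, time stands still between calls to the robot, and variables do not carry over. Pictures are saved under pics/ and viewed, at most 10 in all, crops included, and the job is handed in when it is done.

Besides the shell and the picture viewer there is one more tool, called after "Request:" in YAML: its name, and indented under it one key for each argument. arm_command: Moves the arm, as the interface text tells. Its arguments: {"type":"object","properties":{"series":{"type":"array"},"grip_force":{"type":"number"}},"required":["series"]}

```bash
ls; mkdir -p pics; python3 - <<'E'
from station import *
import cv2,numpy as np
for n in("scene","top"):
    im=snapshot(n); cv2.imwrite(f"pics/{n}0.png",cv2.resize(im[:,:,::-1],(800,600),interpolation=cv2.INTER_CUBIC)); cv2.imwrite(f"raw_{n}.png",im[:,:,::-1])
    c=get_calibration(n); print(n,c["fovy"],c["cx"],c["cy"],np.round(c["pose"],3).tolist(), [k for k in c])
print(state(),grip_depth)
E
```

```text
pics
scene 45.62531405137626 255.62350075050853 189.15512419657077 [[-0.666, 0.641, -0.38, 1097.255], [0.746, 0.569, -0.346, 566.556], [-0.005, -0.514, -0.858, 1334.535], [0.0, 0.0, 0.0, 1.0]] ['fovy', 'cx', 'cy', 'pose']
top 46.6442454254854 252.4778237325615 192.55910719578748 [[-0.022, -0.995, 0.096, 375.063], [-1.0, 0.021, -0.013, 79.646], [0.011, -0.096, -0.995, 1621.306], [0.0, 0.0, 0.0, 1.0]] ['fovy', 'cx', 'cy', 'pose']
{'clock': 0.1, 'qpos': array([-1.25361551e+00,  3.51202145e-01,  1.65234794e+00,  3.00998260e-06,
        1.13911552e+00, -8.45969578e-02]), 'joint_velocities': array([-0.00038835, -0.00141792, -0.00256838, -0.00129593, -0.00047763,
        0.00156231]), 'tau': array([ 9.54104576e-05, -4.98026097e+01, -2.85704631e+01,  6.99884025e-02,
        2.38476950e-02, -5.88012881e-05]), 'position': array([ 215.00893429, -505.89497493,  218.14904705]), 'ee_rot': array([-5.33011469e-04,  9.79889581e-01,  1.99539773e-01, -6.08899910e-05]), 'force': array([0.05283152, 0.06232646, 0.87283012]), 'ft_torque': array([-0.00538109,  0.00579815, -0.01823431]), 'grip_force': 0.0, 'finger_gap': 0.9996018566240423} 18.8
```

View pics/scene0.png

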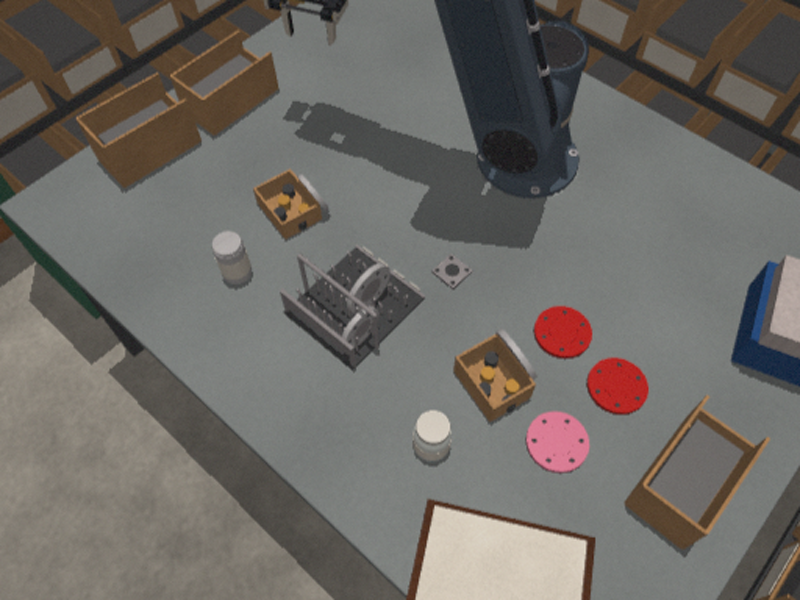

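View pics/top0.png

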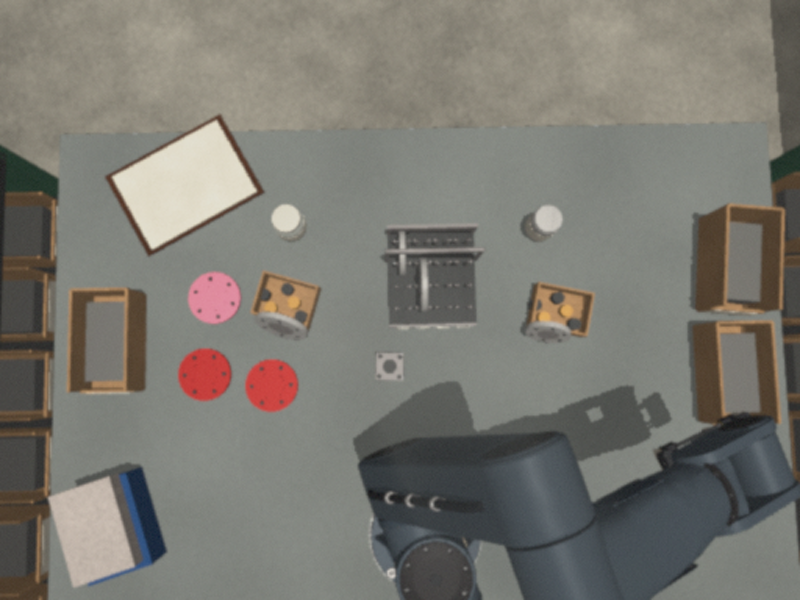

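The scene view shows the rack at (352,305), the large-disc candidates at (515,355) and (312,190), and the plate at (452,270). The top view shows the rack at (432,275) with discs in its two left slots at x≈403 (home) and 424 (out), so the two right slots are vacant.

Things that could be taken for a loose disc (top view):
- grey disc at (283,325), leaning on the left carton
- grey disc at (549,332), leaning on the right carton
- pink disc at (214,298) and red discs at (205,374) and (272,385), lying flat: look-alikes
- discs already in the rack at (403,250) and (424,285)

I choose the two grey leaners and will check them in a close crop.

```bash
cat > h.py <<'E'
import numpy as np,cv2
from station import *
def proj(n,P):
    c=get_calibration(n);T=np.array(c["pose"]);f=192/np.tan(np.radians(c["fovy"]/2))
    q=(np.atleast_2d(P)-T[:3,3])@T[:3,:3]
    return np.c_[c["cx"]+f*q[:,0]/q[:,2],c["cy"]+f*q[:,1]/q[:,2]]
def ray(n,uv):
    c=get_calibration(n);T=np.array(c["pose"]);f=192/np.tan(np.radians(c["fovy"]/2))
    d=np.array([(uv[0]-c["cx"])/f,(uv[1]-c["cy"])/f,1])
    return T[:3,3],T[:3,:3]@d
def onz(n,uv,z):
    o,d=ray(n,uv);return o+d*(z-o[2])/d[2]
E
python3 - <<'E'
from h import *
t=cv2.imread("raw_top.png");s=cv2.imread("raw_scene.png")
def cr(im,x,y,w,h,k): return cv2.resize(im[y:y+h,x:x+w],None,fx=k,fy=k,interpolation=cv2.INTER_CUBIC)
# top row: left carton (155,165) right carton(330,170), bottom: rack
A=cr(t,155,165,50,60,5);B=cr(t,330,170,60,60,5);C=cr(t,240,135,50,60,5)
D=cr(s,285,205,60,60,5);E=cr(s,155,100,60,60,5);F=cr(s,170,150,40,60,5)
out=np.vstack([np.hstack([A,B,C]),np.hstack([D[:,:300],E[:,:300],F])]);print(out.shape);cv2.imwrite("pics/crop.png",out)
# rough positions at table/top heights
for nm,uv,z in [("Lcarton",(285,300),68),("Rcarton",(560,308),56)]:
    print(nm,onz("top",np.array(uv)*.64,z))
E
```

```text
(600, 800, 3)
Lcarton [531.77085548 303.82107032  68.        ]
Rcarton [ 501.91805838 -315.71765761   56.        ]
```

View pics/crop.png

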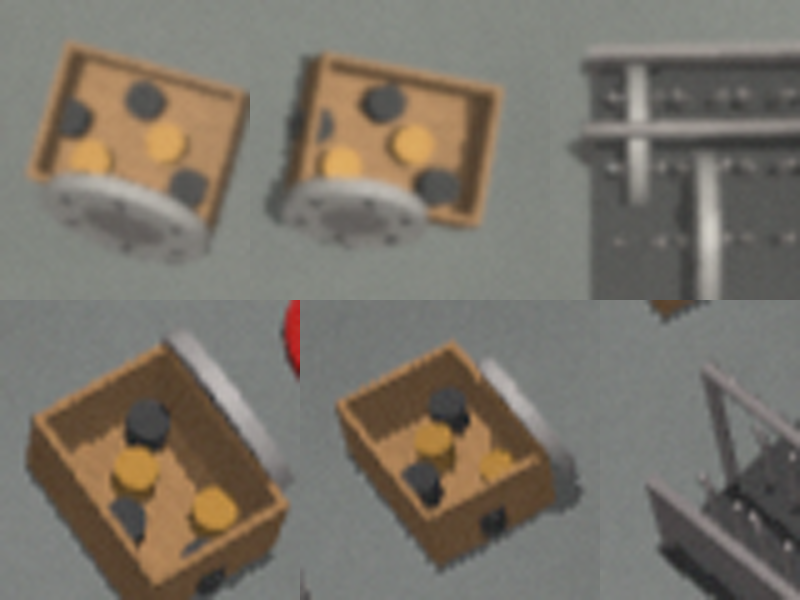

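Both chosen discs are grey with bolt marks. The left one, in the top crop at (128,218), is the wider (large). The right one, at (355,215), is the small. Next I measure the rack closely and get the disc silhouettes.

```bash
python3 - <<'E'
from h import *
t=cv2.imread("raw_top.png");s=cv2.imread("raw_scene.png")
def cr(im,x,y,w,h,k): return cv2.resize(im[y:y+h,x:x+w],None,fx=k,fy=k,interpolation=cv2.INTER_CUBIC)
A=cr(t,243,138,70,75,6) #420x450
D=cr(s,178,152,95,75,4) #380x300
hsv=cv2.cvtColor(t,cv2.COLOR_BGR2HSV)
print("bench",t[230,200],hsv[230,200])
def mk(x,y,w,h):
    r=hsv[y:y+h,x:x+w].astype(int); m=((r[...,1]<22)).astype(np.uint8)*255
    m=cv2.resize(m,None,fx=3,fy=3,interpolation=0); return cv2.cvtColor(m,cv2.COLOR_GRAY2BGR)
out=np.zeros((600,800,3),np.uint8); out[:450,:420]=A; out[:300,420:800]=D
out[310:460,430:580]=mk(155,180,50,50); out[310:460,600:750]=mk(330,185,50,50)
cv2.imwrite("pics/crop2.png",out)
E
```

```text
bench [130 137 134] [ 43  13 137]
```

View pics/crop2.png

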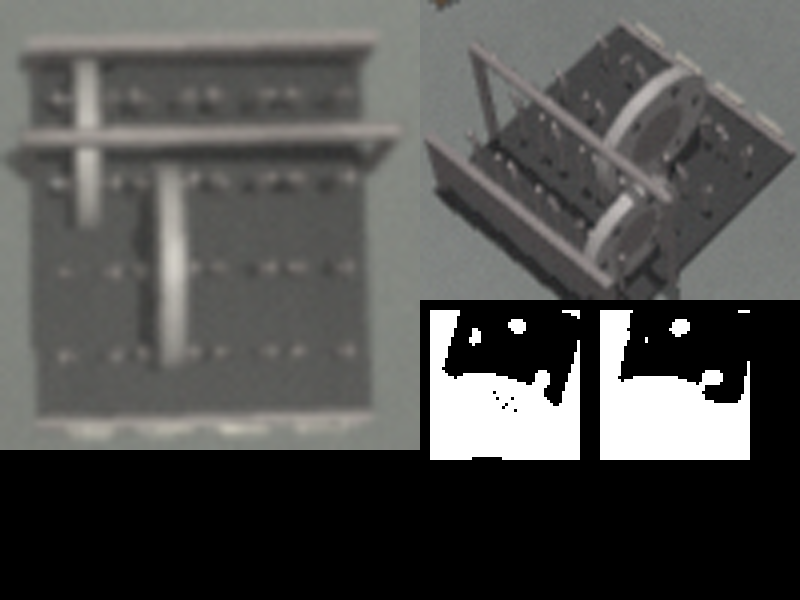

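The crop shows the lip corners at (37,415) and (371,413), the rail ends at (17,137) and (402,131), the stop's top ends at (25,48) and (378,40), and the tags at x≈90, 167, 245 and 325. disc_out spans (172,165) to (172,365).

```bash
python3 - <<'E'
from h import *
np.set_printoptions(precision=1,suppress=True)
P=lambda x,y:(x/6+243-.0,y/6+138)
def pr(nm,a,b,z):
    A=onz("top",P(*a),z);B=onz("top",P(*b),z);d=B-A
    print(nm,A,B,"mid",(A+B)/2,"len",np.linalg.norm(d),"yaw deg",np.degrees(np.arctan2(d[0],-d[1])))
pr("lip",(37,415),(371,413),11)
pr("rail",(17,137),(402,131),141)
pr("stop",(25,48),(378,40),85)
pr("tines1",(65,352),(348,350),45)
pr("tines2",(65,272),(348,267),45)
pr("tines3",(60,183),(348,182),70)
pr("tines4",(60,98),(348,97),70)
for x in(90,167,245,325): print("tag",onz("top",P(x,428),8))
pr("out",(173,168),(172,362),100)
# scene: rail ends & stop
Q=lambda x,y:((x-420)/4+178,y/4+152)
for nm,a,z in[("rail+y",(475,47),141),("rail-y",(670,195),141),("plate front+y",(622,22),11),("plate front-y",(793,150),11),("stop+y",(428,140),85),("stop-y",(608,283),85)]: print(nm,onz("scene",Q(*a),z))
print("discs")
for nm,c,cart,off,z,h in[("L",(128,218),[(70,42),(248,95)],(155,165),59,68),("S",(105,213),[(75,55),(253,90)],(330,170),49.6,56)]:
    g=lambda p:(p[0]/5+off[0],p[1]/5+off[1])
    C=onz("top",g(c),z);a,b=[onz("top",g(p),h) for p in cart];d=(b-a);L=np.linalg.norm(d);d/=L
    n=np.array([-d[1],d[0],0]);n*=np.sign(n[0])
    m=(a+b)/2
    print(nm,"disc",C,"cart rear corners",a,b,"len",L,"normal yaw",np.degrees(np.arctan2(n[1],n[0])),"front edge mid",m-100*n,"disc rel front along n",(C-m+100*n)@n,"lat",(C-m)@d)
E
```

```text
lip [477.3  71.1  11. ] [ 474.3 -130.7   11. ] mid [475.8 -29.8  11. ] len 201.87834119314397 yaw deg -0.8646140457289244
rail [625.3  79.7 141. ] [ 624.4 -136.4  141. ] mid [624.9 -28.4 141. ] len 216.15272334870312 yaw deg -0.23631777890655797
stop [687.2  74.   85. ] [ 687.9 -132.4   85. ] mid [687.6 -29.2  85. ] len 206.3877328026282 yaw deg 0.20029411488877263
tines1 [512.2  53.9  45. ] [ 509.9 -113.9   45. ] mid [511. -30.  45.] len 167.82891377689322 yaw deg -0.786401938742033
tines2 [559.9  52.9  45. ] [ 559.4 -115.5   45. ] mid [559.6 -31.3  45. ] len 168.36012470322916 yaw deg -0.15429895963942186
tines3 [609.5  55.1  70. ] [ 606.7 -114.    70. ] mid [608.1 -29.5  70. ] len 169.1059448437342 yaw deg -0.950170108152308
tines4 [660.  54.  70.] [ 657.2 -115.6   70. ] mid [658.6 -30.8  70. ] len 169.63106072245247 yaw deg -0.9283699848332602
tag [469.   39.2   8. ]
tag [468.   -7.3   8. ]
tag [467.  -54.5   8. ]
tag [ 466. -103.    8.]
out [612.4  -9.7 100. ] [500.4  -6.2 100. ] mid [556.4  -7.9 100. ] len 112.05683809951947 yaw deg -91.78163911216576
rail+y [ 631.9 -128.6  141. ]
rail-y [628.2  77.7 141. ]
plate front+y [ 476.5 -126.3   11. ]
plate front-y [476.   72.5  11. ]
stop+y [ 697.8 -124.6   85. ]
stop-y [694.4  71.8  85. ]
discs
L disc [474.3 311.8  59. ] cart rear corners [598.4 350.3  68. ] [558.4 225.9  68. ] len 130.68385184865627 normal yaw -17.833138537169148 front edge mid [483.2 318.8  68. ] disc rel front along n -6.284565095275431 lat 9.327163918525546
S disc [ 448.  -288.6   49.6] cart rear corners [ 560.3 -270.6   56. ] [ 532.7 -396.1   56. ] len 128.48726352481862 normal yaw -12.391262688076132 front edge mid [ 448.8 -311.9   56. ] disc rel front along n -5.774225101704791 lat -22.57151615119898
```

The geometry agrees with the given sizes: rack origin ≈ (627,-28.5), yaw ≈ 0, disc_out centre ≈ (557,-6). I push disc_out back first, moving over with the fingers shut.

Request:
arm_command:
  series:
    - [0.02,0.042,0,0,0,-0.04,0]
    - [0.02,0.042,0,0,0,-0.04,0]
    - [0.02,0.042,0,0,0,-0.04,0]
    - [0.02,0.042,0,0,0,-0.04,0]
    - [0.02,0.042,0,0,0,-0.04,0]
    - [0.02,0.042,0,0,0,-0.04,0]
    - [0.02,0.042,0,0,0,-0.04,0]
    - [0.02,0.042,0,0,0,-0.04,0]
    - [0.02,0.042,0,0,0,-0.04,0]
    - [0.02,0.042,0,0,0,-0.04,0]
  grip_force: 20

```text
clock: 1.1
position: [415.5, -84.3, 218.7]
ee_rot: [0.0, 1.0, 0.0, 0.0]
force: [0.3, 0.2, -0.3]
finger_gap: 0.19
grip_force: 0.0
```

Request:
arm_command:
  series:
    - [0.008,0.0158,0,0,-0.07,0,0]
    - [0.008,0.0158,0,0,-0.07,0,0]
    - [0.008,0.0158,-0.015,0,-0.07,0,0]
    - [0.008,0.0158,-0.03,0,-0.07,0,0]
    - [0.008,0.0158,-0.03,0,-0.07,0,0]
    - [0,0,-0.03,0,0,0,0]
    - [0,0,-0.03,0,0,0,0]
    - [0,0,-0.03,0,0,0,0]
    - [0,0,0,0,0,0,0]

```text
clock: 2.0
position: [453.0, -6.8, 50.7]
ee_rot: [-0.0, 0.985, 0.001, 0.171]
force: [-0.9, -0.2, 0.7]
finger_gap: 0.005
grip_force: 0.0
```

Request:
arm_command:
  series:
    - [0.012,0.001,0.003,0,0,0,0]
    - [0.012,0,0,0,0,0,0]
    - [0.008,0,0,0,0,0,0]
    - [0.008,0,0,0,0,0,0]
    - [0.008,0,0,0,0,0,0]
    - [0.008,0,0,0,0,0,0]
    - [0.008,0,0,0,0,0,0]
    - [0.008,0,0,0,0,0,0]
    - [0.008,0,0,0,0,0,0]
    - [0.008,0,0,0,0,0,0]

```text
clock: 3.0
position: [543.8, -6.2, 56.6]
ee_rot: [0.0, 0.985, 0.001, 0.174]
force: [-0.6, -0.2, 0.5]
finger_gap: 0.003
grip_force: 0.1
```

Request:
arm_command:
  series:
    - [0.004,0,0,0,0,0,0]
    - [0.003,0,0,0,0,0,0]
    - [0.002,0,0,0,0,0,0]

```text
clock: 3.3
position: [552.2, -6.1, 56.6]
ee_rot: [0.0, 0.985, 0.001, 0.174]
force: [-0.7, 0.7, 0.7]
finger_gap: 0.003
grip_force: 0.0
```

Request:
arm_command:
  series:
    - [0.003,0,0,0,0,0,0]
    - [0.002,0,0,0,0,0,0]
    - [0.002,0,0,0,0,0,0]

```text
clock: 3.6
position: [559.2, -6.2, 56.6]
ee_rot: [0.0, 0.985, 0.001, 0.174]
force: [-0.4, -0.4, 1.1]
finger_gap: 0.008
grip_force: 0.4
```

Request:
arm_command:
  series:
    - [0.001,0,0,0,0,0,0]
    - [0.001,0,0,0,0,0,0]
    - [0.001,0,0,0,0,0,0]

```text
clock: 3.9
position: [560.4, -5.9, 56.0]
ee_rot: [-0.0, 0.985, 0.001, 0.172]
force: [-13.0, -0.1, 8.7]
finger_gap: 0.004
grip_force: 5.8
```

disc_out met the stop firmly at TCP x=560, as predicted. Back off, and over to the small disc.

Request:
arm_command:
  series:
    - [-0.03,0,0,0,0,0,0]
    - [-0.03,0,0.005,0,0,0,0]
    - [0,0,0.04,0,0.117,0,0]
    - [0,0,0.04,0,0.117,0,0]
    - [0,0,0.04,0,0.117,0,0.04]
    - [-0.004,-0.04,0.002,0,0,0.135,0.04]
    - [-0.004,-0.04,0.002,0,0,0.135,0.04]
    - [-0.004,-0.04,0.002,0,0,0.135,0.04]
    - [-0.004,-0.04,0.002,0,0,0.135,0.04]
    - [-0.004,-0.04,0.002,0,0,0.135,0.04]

```text
clock: 4.9
position: [483.7, -202.9, 172.3]
ee_rot: [-0.011, 0.943, 0.331, 0.023]
force: [0.7, 0.4, -0.7]
finger_gap: 0.424
grip_force: 0.0
```

Request:
arm_command:
  series:
    - [0,-0.029,0,0,0,0.135,0.04]
    - [0,-0.029,0,0,0,0.135,0.04]
    - [0,-0.029,0,0,0,0.135,0.04]
    - [0,0,0,0,0,0.135,0.04]
    - [0,0,0,0,0,0.139,0.04]
    - [0,0,0,0.032,0.145,0,0.04]
    - [0,0,0,0.032,0.145,0,0.04]
    - [0,0,0,0,0,0,0.04]

```text
clock: 5.7
position: [485.0, -288.2, 170.5]
ee_rot: [-0.135, 0.774, 0.614, -0.077]
force: [0.1, -0.9, -0.7]
finger_gap: 0.428
grip_force: 0.0
```

```bash
python3 - <<'E'
from h import *
from scipy.spatial.transform import Rotation as R
np.set_printoptions(precision=3,suppress=True)
s=state();q=s["ee_rot"];M=R.from_quat(np.r_[q[1:],q[0]]).as_matrix()
print(s["clock"],s["position"],"tool y",M[:,1],"tool z",M[:,2],s["qpos"])
t=snapshot("top")[:,:,::-1];s2=snapshot("scene")[:,:,::-1]
cv2.imwrite("raw_t1.png",t);cv2.imwrite("raw_s1.png",s2)
def cr(im,x,y,w,h,k): return cv2.resize(im[y:y+h,x:x+w],None,fx=k,fy=k,interpolation=cv2.INTER_CUBIC)
cv2.imwrite("pics/c3.png",np.vstack([np.hstack([cr(t,243,138,80,60,5),cr(s2,178,150,80,60,5)]),np.hstack([cr(t,310,160,80,60,5),cr(s2,145,85,80,60,5)])]))
E
```

```text
5.7 [ 485.037 -288.171  170.55 ] tool y [ 0.929 -0.21  -0.304] tool z [-0.285  0.115 -0.952] [-0.588  0.591  1.434 -0.063  1.423 -0.339]
```

View pics/c3.png

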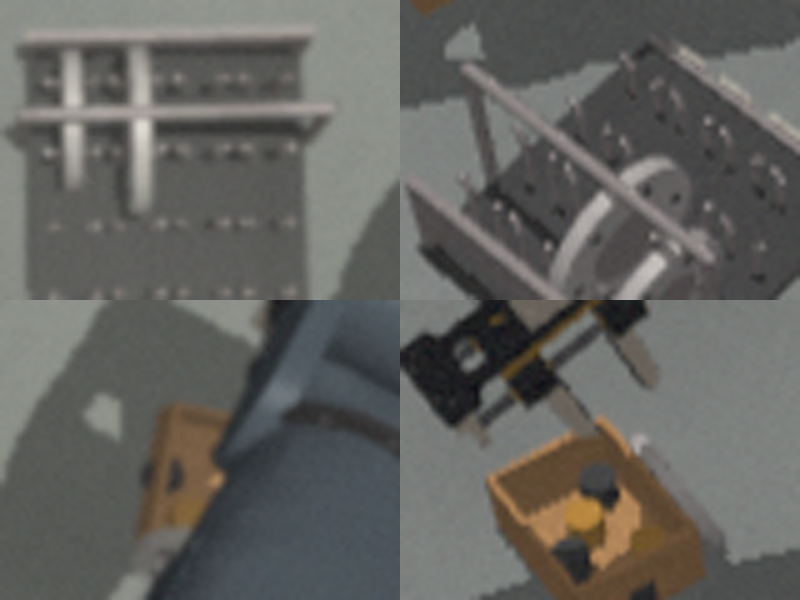

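disc_out is now fully back: top crop (142,130), against the stop like its neighbour at (73,110). The gripper hangs over the small carton. A quick projection check of both disc estimates comes before I descend.

```bash
python3 - <<'E'
from h import *
np.set_printoptions(precision=1,suppress=True)
t=np.radians(17)
for nm,c,yaw,r,ot,os in[("S",(449.4,-287.2,49.6),-12.4,50,(330,170,250,0),(155,100,300,300)),("L",(475.7,313.2,59.1),-17.8,60,(155,165,0,0),(285,205,0,300))]:
    y=np.radians(yaw);h=np.array([np.cos(y),np.sin(y),0]);l=np.array([-h[1],h[0],0])
    u=np.sin(t)*h+[0,0,np.cos(t)];n=np.cos(t)*h-[0,0,np.sin(t)]
    for cam,o in(("top",ot),("scene",os)):
        for side in(-6,6):
            P=np.array([c+side*n+r*(np.cos(a)*l+np.sin(a)*u) for a in np.radians([0,45,90,135,180,270])])
            p=(proj(cam,P)+.5-np.array(o[:2]))*5+np.array(o[2:]); print(nm,cam,"front" if side<0 else "back",p.round().astype(int).tolist())
E
```

```text
S top front [[285, 208], [318, 195], [374, 197], [419, 214], [424, 235], [336, 244]]
S top back [[287, 192], [320, 179], [376, 181], [420, 198], [426, 219], [338, 229]]
S scene front [[575, 454], [547, 417], [513, 375], [494, 354], [501, 366], [561, 441]]
S scene back [[562, 464], [534, 428], [499, 386], [480, 365], [488, 376], [548, 452]]
L top front [[44, 202], [63, 188], [121, 196], [182, 223], [208, 251], [130, 254]]
L top back [[50, 187], [69, 172], [126, 181], [187, 207], [213, 235], [136, 239]]
L scene front [[295, 476], [271, 434], [227, 371], [190, 326], [182, 327], [247, 428]]
L scene back [[278, 487], [254, 446], [210, 382], [174, 337], [167, 338], [232, 438]]
```

Both agree with the pictures to about a pixel. Align and descend on the small disc.

Request:
arm_command:
  series:
    - [0,-0.007,0,-0.055,0,0.02,0.04]
    - [-0.0045,0,-0.015,0,0,0,0.04]
    - [-0.0045,0,-0.015,0,0,0,0.04]
    - [-0.0045,0,-0.015,0,0,0,0.04]
    - [-0.0045,0,-0.015,0,0,0,0.04]
    - [-0.0045,0,-0.015,0,0,0,0.04]
    - [-0.003,0,-0.01,0,0,0,0.04]
    - [0,0,0,0,0,0,0.04]

```text
clock: 6.6
position: [457.6, -295.0, 86.6]
ee_rot: [-0.111, 0.772, 0.619, -0.093]
force: [-0.2, 0.9, 0.2]
finger_gap: 0.428
grip_force: 0.0
```

```bash
python3 - <<'E'
from h import *
from scipy.spatial.transform import Rotation as R
np.set_printoptions(precision=3,suppress=True)
s=state();q=s["ee_rot"];M=R.from_quat(np.r_[q[1:],q[0]]).as_matrix()
print(s["position"],"tool y",M[:,1],"tool z",M[:,2],s["force"])
E
```

```text
[ 457.57  -294.978   86.576] tool y [ 0.935 -0.209 -0.287] tool z [-0.282  0.057 -0.958] [-0.166  0.856  0.248]
```

Request:
arm_command:
  series:
    - [0.001,0.006,-0.004,0,0,0,0.04]
    - [-0.002,0,-0.008,0,0,0,0.04]
    - [-0.002,0,-0.007,0,0,0,0.04]
    - [0,0,0,0,0,0,0.04]

```text
clock: 7.0
position: [455.0, -288.9, 67.1]
ee_rot: [-0.112, 0.772, 0.619, -0.094]
force: [0.3, 0.9, -0.0]
finger_gap: 0.428
grip_force: 0.0
```

Request:
arm_command:
  series:
    - [0,0,0,0,0,0,0]
    - [0,0,0,0,0,0,0]
    - [0,0,0,0,0,0,0]
    - [0,0,0,0,0,0,0]
  grip_force: 30

```text
clock: 7.4
position: [455.7, -289.3, 68.2]
ee_rot: [-0.111, 0.772, 0.619, -0.093]
force: [-0.8, 0.0, -0.3]
finger_gap: 0.134
grip_force: 0.0
```

Request:
arm_command:
  series:
    - [0,0,0,0,0,0,0]
    - [0,0,0,0,0,0,0]
    - [0,0,0,0,0,0,0]

```text
clock: 7.7
position: [455.6, -289.3, 68.3]
ee_rot: [-0.111, 0.772, 0.619, -0.094]
force: [-1.0, -0.1, 2.8]
finger_gap: 0.127
grip_force: 30.0
```

Request:
arm_command:
  series:
    - [0,0,0.025,0,0,0,0]
    - [0,0,0.035,0,0,0,0]
    - [0,0,0.035,-0.031,-0.145,0,0]
    - [0,0,0.035,-0.031,-0.145,0,0]
    - [0.012,0.024,0,0,0,-0.135,0]
    - [0.012,0.024,0,0,0,-0.135,0]
    - [0.012,0.024,0,0,0,-0.135,0]
    - [0.012,0.024,0,0,0,-0.135,0]
    - [0.012,0.024,0,0,0,-0.135,0]
    - [0.012,0.024,0,0,0,-0.135,0]

```text
clock: 8.7
position: [527.7, -144.1, 197.7]
ee_rot: [0.003, 0.964, 0.265, -0.002]
force: [0.3, -0.1, -3.0]
finger_gap: 0.127
grip_force: 30.0
```

Request:
arm_command:
  series:
    - [0.012,0.024,0,0,0,-0.135,0]
    - [0.012,0.024,0,0,0,-0.135,0]
    - [0,0,0,0,0,-0.135,0]
    - [0,0,0,0,0,-0.135,0]
    - [0,0,0,0,0,0,0]

```text
clock: 9.2
position: [551.3, -97.0, 197.6]
ee_rot: [0.002, 1.0, -0.0, -0.003]
force: [-1.2, 1.0, -2.5]
finger_gap: 0.128
grip_force: 30.0
```

```bash
cat > st.py <<'E'
from h import *
from scipy.spatial.transform import Rotation as R
np.set_printoptions(precision=3,suppress=True)
s=state();q=s["ee_rot"];M=R.from_quat(np.r_[q[1:],q[0]]).as_matrix()
print(s["position"],"tool y",M[:,1],"tool z",M[:,2],s["force"])
E
python3 st.py
```

```text
[551.31  -96.992 197.566] tool y [-0.001 -1.     0.005] tool z [-0.005 -0.005 -1.   ] [-1.194  1.027 -2.51 ]
```

Request:
arm_command:
  series:
    - [0,0,-0.03,0,0,0,0]
    - [0,0,-0.03,0,0,0,0]
    - [0,0,-0.015,0,0,0,0]
    - [0,0,-0.008,0,0,0,0]
    - [0,0,-0.008,0,0,0,0]
    - [0,0,-0.008,0,0,0,0]
    - [0,0,0,0,0,0,0]

```text
clock: 9.9
position: [551.3, -97.2, 98.5]
ee_rot: [0.002, 1.0, 0.001, -0.002]
force: [-0.4, -0.5, -1.8]
finger_gap: 0.127
grip_force: 30.0
```

Request:
arm_command:
  series:
    - [0,0,-0.008,0,0,0,0]
    - [0,0,-0.006,0,0,0,0]
    - [0,0,-0.003,0,0,0,0]
    - [0,0,0,0,0,0,0]

```text
clock: 10.3
position: [551.3, -97.2, 81.6]
ee_rot: [0.002, 1.0, 0.001, -0.002]
force: [-0.2, 0.7, -2.0]
finger_gap: 0.123
grip_force: 30.0
```

Request:
arm_command:
  series:
    - [0,0,-0.003,0,0,0,0]
    - [0,0,-0.002,0,0,0,0]
    - [0,0,0,0,0,0,0]

```text
clock: 10.6
position: [551.4, -97.2, 76.9]
ee_rot: [0.002, 1.0, 0.001, -0.002]
force: [0.8, 0.3, -2.1]
finger_gap: 0.123
grip_force: 30.0
```

Request:
arm_command:
  series:
    - [0,0,-0.001,0,0,0,0]
    - [0,0,-0.001,0,0,0,0]
    - [0,0,0,0,0,0,0]

```text
clock: 10.9
position: [551.9, -97.3, 76.0]
ee_rot: [0.003, 1.0, 0.001, -0.002]
force: [-2.6, 0.9, 7.3]
finger_gap: 0.127
grip_force: 30.0
```

Request:
arm_command:
  series:
    - [0,0,0,0,0,0,0.026]
    - [0,0,0,0,0,0,0.026]
    - [0,0,0,0,0,0,0.026]
    - [0,0,0.015,0,0,0,0.026]
    - [0,0,0.03,0,0,0,0.026]
    - [0,0,0.02,0,0,0,0]

```text
clock: 11.5
position: [551.9, -97.4, 141.5]
ee_rot: [0.003, 1.0, 0.001, -0.002]
force: [-0.4, 0.7, -0.2]
finger_gap: 0.233
grip_force: 0.0
```

Request:
arm_command:
  series:
    - [-0.03,0,0,0,-0.117,0,0]
    - [-0.035,0,0,0,-0.117,0,0]
    - [-0.03,0,0,0,-0.117,0,0]
    - [0,0,-0.03,0,0,0,0]
    - [0,0,-0.03,0,0,0,0]
    - [0,0,-0.015,0,0,0,0]
    - [0,0,0,0,0,0,0]

```text
clock: 12.2
position: [455.6, -96.9, 63.6]
ee_rot: [0.002, 0.985, -0.0, 0.171]
force: [-0.6, 0.8, 0.2]
finger_gap: 0.001
grip_force: 0.0
```

Request:
arm_command:
  series:
    - [0.01,0,-0.01,0,0,0,0]
    - [0.01,0,0,0,0,0,0]
    - [0.008,0,0,0,0,0,0]
    - [0.008,0,0,0,0,0,0]
    - [0.008,0,0,0,0,0,0]
    - [0.008,0,0,0,0,0,0]
    - [0.008,0,0,0,0,0,0]
    - [0.008,0,0,0,0,0,0]
    - [0.008,0,0,0,0,0,0]
    - [0.008,0,0,0,0,0,0]

```text
clock: 13.2
position: [541.2, -97.3, 55.1]
ee_rot: [0.003, 0.985, 0.0, 0.173]
force: [-0.4, -0.7, -0.2]
finger_gap: 0.005
grip_force: 0.2
```

Request:
arm_command:
  series:
    - [0.006,0,0,0,0,0,0]
    - [0.006,0,0,0,0,0,0]
    - [0.006,0,0,0,0,0,0]
    - [0.004,0,0,0,0,0,0]
    - [0.003,0,0,0,0,0,0]

```text
clock: 13.7
position: [565.9, -97.3, 55.1]
ee_rot: [0.003, 0.985, 0.0, 0.173]
force: [-0.5, -0.2, 0.2]
finger_gap: 0.003
grip_force: 0.0
```

Request:
arm_command:
  series:
    - [0.004,0,0,0,0,0,0]
    - [0.003,0,0,0,0,0,0]
    - [0.002,0,0,0,0,0,0]
    - [0.001,0,0,0,0,0,0]

```text
clock: 14.1
position: [575.7, -97.3, 55.1]
ee_rot: [0.003, 0.985, 0.0, 0.173]
force: [-0.2, -0.9, -0.5]
finger_gap: 0.003
grip_force: 0.0
```

Request:
arm_command:
  series:
    - [0.001,0,0,0,0,0,0]
    - [0.001,0,0,0,0,0,0]
    - [0.001,0,0,0,0,0,0]

```text
clock: 14.4
position: [578.6, -97.3, 55.1]
ee_rot: [0.003, 0.985, 0.0, 0.173]
force: [-0.5, 0.5, 0.0]
finger_gap: 0.006
grip_force: 0.0
```

Request:
arm_command:
  series:
    - [0.001,0,0,0,0,0,0]
    - [0.001,0,0,0,0,0,0]
    - [0.001,0,0,0,0,0,0]

```text
clock: 14.7
position: [580.4, -96.9, 54.6]
ee_rot: [0.002, 0.985, 0.0, 0.171]
force: [-12.5, -0.2, 9.1]
finger_gap: 0.007
grip_force: 6.2
```

Small disc is seated (firm contact at x=580, as predicted). Now the large disc.

Request:
arm_command:
  series:
    - [-0.03,0,0,0,0,0,0]
    - [-0.02,0,0.01,0,0,0,0]
    - [0,0,0.04,0,0.115,0,0]
    - [0,0,0.04,0,0.115,0,0]
    - [0,0,0.04,0,0.115,0,0.04]
    - [-0.004,0.04,0.005,0,0,0.126,0.04]
    - [-0.004,0.04,0.005,0,0,0.126,0.04]
    - [-0.004,0.04,0,0,0,0.126,0.04]
    - [-0.004,0.04,0,0,0,0.126,0.04]
    - [-0.004,0.04,0,0,0,0.126,0.04]

```text
clock: 15.7
position: [512.4, 105.8, 184.5]
ee_rot: [-0.005, 0.949, 0.314, 0.015]
force: [0.6, 0.9, -0.1]
finger_gap: 0.42
grip_force: 0.0
```

Request:
arm_command:
  series:
    - [0,0.04,0,0,0,0.126,0.04]
    - [0,0.04,0,0,0,0.126,0.04]
    - [0,0.04,0,0,0,0.126,0.04]
    - [0,0.04,0,0,0,0.126,0.04]
    - [0,0.04,0,0,0,0.126,0.04]
    - [0,0,0,0.045,0.141,0,0.04]
    - [0,0,0,0.045,0.141,0,0.04]
    - [0,0,0,0,0,0,0.04]

```text
clock: 16.5
position: [513.9, 303.4, 183.0]
ee_rot: [-0.13, 0.8, 0.581, -0.076]
force: [-0.2, -0.6, 0.1]
finger_gap: 0.425
grip_force: 0.0
```

```bash
python3 st.py; python3 - <<'E'
from h import *
t=snapshot("top")[:,:,::-1];s2=snapshot("scene")[:,:,::-1]
def cr(im,x,y,w,h,k): return cv2.resize(im[y:y+h,x:x+w],None,fx=k,fy=k,interpolation=cv2.INTER_CUBIC)
cv2.imwrite("pics/c4.png",np.vstack([np.hstack([cr(t,243,138,80,60,5),cr(s2,178,150,80,60,5)]),np.hstack([cr(t,150,160,80,60,5),cr(s2,275,195,80,60,5)])]))
E
```

```text
[513.893 303.435 183.026] tool y [ 0.91  -0.29  -0.297] tool z [-0.273  0.12  -0.954] [-0.153 -0.588  0.074]
```

View pics/c4.png

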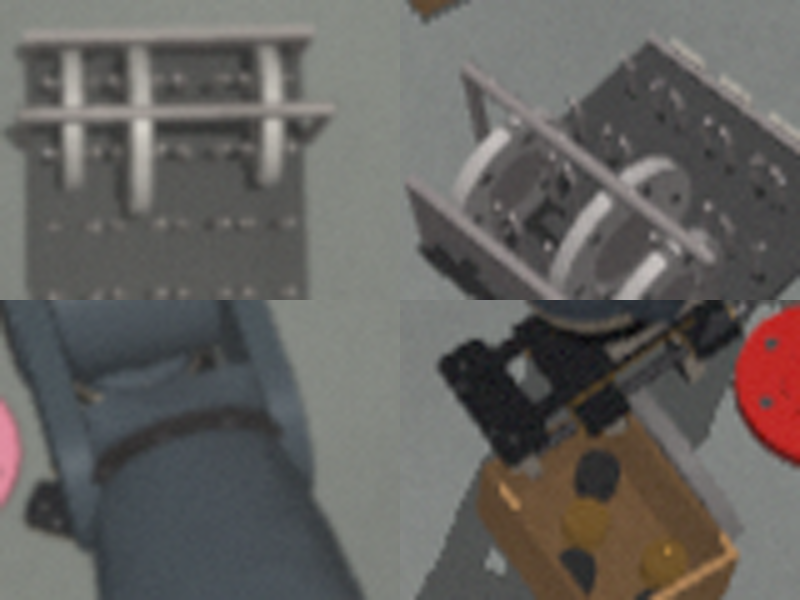

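Top crop: three discs stand against the stop at x = 73, 142 and 270, with slot b vacant at x≈205. The gripper is above the large disc, which hasn't moved.

Request:
arm_command:
  series:
    - [-0.002,-0.001,0,-0.033,0,0,0.04]
    - [-0.004,0.0014,-0.014,0,0,0,0.04]
    - [-0.004,0.0014,-0.014,0,0,0,0.04]
    - [-0.004,0.0014,-0.014,0,0,0,0.04]
    - [-0.004,0.0014,-0.014,0,0,0,0.04]
    - [-0.004,0.0014,-0.014,0,0,0,0.04]
    - [-0.003,0.001,-0.01,0,0,0,0.04]
    - [0,0,0,0,0,0,0.04]

```text
clock: 17.4
position: [486.5, 311.2, 103.4]
ee_rot: [-0.115, 0.801, 0.581, -0.085]
force: [0.7, -0.0, -0.9]
finger_gap: 0.432
grip_force: 0.0
```

```bash
python3 st.py
```

```text
[486.497 311.194 103.37 ] tool y [ 0.911 -0.298 -0.284] tool z [-0.271  0.086 -0.959] [ 0.736 -0.048 -0.857]
```

Request:
arm_command:
  series:
    - [0.0,-0.001,-0.007,0,0,0,0.04]
    - [-0.002,0,-0.007,0,0,0,0.04]
    - [-0.002,0.001,-0.006,0,0,0,0.04]
    - [0,0,0,0,0,0,0.04]

```text
clock: 17.8
position: [483.0, 311.0, 83.5]
ee_rot: [-0.116, 0.801, 0.581, -0.085]
force: [-0.1, -0.2, -0.1]
finger_gap: 0.429
grip_force: 0.0
```

Request:
arm_command:
  series:
    - [0,0,0,0,0,0,0]
    - [0,0,0,0,0,0,0]
    - [0,0,0,0,0,0,0]
    - [0,0,0,0,0,0,0]
    - [0,0,0,0,0,0,0]
    - [0,0,0,0,0,0,0]
    - [0,0,0,0,0,0,0]
  grip_force: 30

```text
clock: 18.5
position: [483.3, 311.4, 84.6]
ee_rot: [-0.116, 0.801, 0.581, -0.085]
force: [-3.9, 1.1, 4.9]
finger_gap: 0.124
grip_force: 29.9
```

Request:
arm_command:
  series:
    - [0,0,0.03,0,0,0,0]
    - [0,0,0.042,0,0,0,0]
    - [0,0,0.042,-0.044,-0.14,0,0]
    - [0,0,0.042,-0.044,-0.14,0,0]
    - [0.006,-0.036,0,0,0,-0.125,0]
    - [0.006,-0.036,0,0,0,-0.125,0]
    - [0.006,-0.036,0,0,0,-0.125,0]
    - [0.006,-0.036,0,0,0,-0.125,0]
    - [0.006,-0.036,0,0,0,-0.125,0]
    - [0.006,-0.036,0,0,0,-0.125,0]

```text
clock: 19.5
position: [519.6, 93.4, 239.7]
ee_rot: [0.003, 0.969, 0.247, 0.002]
force: [0.9, -0.2, -4.5]
finger_gap: 0.126
grip_force: 30.0
```

Request:
arm_command:
  series:
    - [0.008,-0.036,0,0,0,-0.125,0]
    - [0.008,-0.036,0,0,0,-0.125,0]
    - [0.008,-0.036,0,0,0,-0.125,0]
    - [0.008,-0.036,0,0,0,-0.125,0]
    - [0,-0.003,0,0,0,0,0]
    - [0,0,0,0,0,0,0]

```text
clock: 20.1
position: [551.4, -52.8, 239.5]
ee_rot: [0.003, 1.0, 0.002, 0.001]
force: [0.3, 0.3, -5.7]
finger_gap: 0.126
grip_force: 30.0
```

```bash
python3 st.py
```

```text
[551.4   -52.803 239.531] tool y [ 0.004 -1.     0.007] tool z [ 0.002 -0.007 -1.   ] [ 0.349  0.295 -5.685]
```

Request:
arm_command:
  series:
    - [0,0.001,-0.035,0,0,0,0]
    - [0,0,-0.035,0,0,0,0]
    - [0,0,-0.025,0,0,0,0]
    - [0,0,-0.008,0,0,0,0]
    - [0,0,-0.008,0,0,0,0]
    - [0,0,-0.008,0,0,0,0]
    - [0,0,-0.008,0,0,0,0]
    - [0,0,0,0,0,0,0]

```text
clock: 20.9
position: [551.4, -50.7, 112.8]
ee_rot: [0.003, 1.0, 0.003, 0.001]
force: [-0.4, 0.0, -4.5]
finger_gap: 0.128
grip_force: 30.0
```

Request:
arm_command:
  series:
    - [0,0,-0.007,0,0,0,0]
    - [0,0,-0.005,0,0,0,0]
    - [0,0,-0.002,0,0,0,0]
    - [0,0,0,0,0,0,0]

```text
clock: 21.3
position: [551.5, -50.8, 99.1]
ee_rot: [0.003, 1.0, 0.002, 0.001]
force: [-0.1, -0.2, -4.4]
finger_gap: 0.126
grip_force: 30.0
```

Request:
arm_command:
  series:
    - [0,0,-0.003,0,0,0,0]
    - [0,0,-0.002,0,0,0,0]
    - [0,0,0,0,0,0,0]

```text
clock: 21.6
position: [551.5, -50.8, 94.1]
ee_rot: [0.003, 1.0, 0.002, 0.001]
force: [1.0, 0.4, -4.8]
finger_gap: 0.128
grip_force: 30.0
```

Request:
arm_command:
  series:
    - [0,0,-0.002,0,0,0,0]
    - [0,0,-0.001,0,0,0,0]
    - [0,0,0,0,0,0,0]

```text
clock: 21.9
position: [552.6, -50.9, 93.1]
ee_rot: [0.003, 1.0, 0.002, 0.002]
force: [-3.7, 1.4, 12.5]
finger_gap: 0.128
grip_force: 30.0
```

Request:
arm_command:
  series:
    - [0,0,0,0,0,0,0.026]
    - [0,0,0,0,0,0,0.026]
    - [0,0,0,0,0,0,0.026]
    - [0,0,0.015,0,0,0,0.026]
    - [0,0,0.03,0,0,0,0.026]
    - [0,0,0.02,0,0,0,0]

```text
clock: 22.5
position: [552.0, -50.9, 157.8]
ee_rot: [0.003, 1.0, 0.002, 0.002]
force: [-0.5, 0.2, 0.2]
finger_gap: 0.237
grip_force: 0.0
```

Request:
arm_command:
  series:
    - [-0.035,0,0,0,-0.117,0,0]
    - [-0.035,0,0,0,-0.117,0,0]
    - [-0.035,0,0,0,-0.117,0,0]
    - [0,0,-0.03,0,0,0,0]
    - [0,0,-0.03,0,0,0,0]
    - [0,0,-0.03,0,0,0,0]
    - [0,0,-0.008,0,0,0,0]
    - [0,0,0,0,0,0,0]

```text
clock: 23.3
position: [446.0, -50.7, 57.2]
ee_rot: [0.003, 0.985, 0.002, 0.175]
force: [-0.1, -0.6, -0.2]
finger_gap: 0.002
grip_force: 0.0
```

Request:
arm_command:
  series:
    - [0.015,-0.001,-0.002,0,0,0,0]
    - [0.012,0,0,0,0,0,0]
    - [0.008,0,0,0,0,0,0]
    - [0.008,0,0,0,0,0,0]
    - [0.008,0,0,0,0,0,0]
    - [0.008,0,0,0,0,0,0]
    - [0.008,0,0,0,0,0,0]
    - [0.008,0,0,0,0,0,0]
    - [0.008,0,0,0,0,0,0]
    - [0.008,0,0,0,0,0,0]

```text
clock: 24.3
position: [538.3, -51.8, 56.3]
ee_rot: [0.004, 0.984, 0.002, 0.176]
force: [0.1, -0.2, 0.7]
finger_gap: 0.005
grip_force: 0.1
```

Request:
arm_command:
  series:
    - [0.006,0,0,0,0,0,0]
    - [0.005,0,0,0,0,0,0]
    - [0.004,0,0,0,0,0,0]
    - [0.003,0,0,0,0,0,0]
    - [0.002,0,0,0,0,0,0]
    - [0.001,0,0,0,0,0,0]

```text
clock: 24.9
position: [558.7, -51.8, 56.4]
ee_rot: [0.004, 0.984, 0.002, 0.176]
force: [0.3, -0.5, 0.0]
finger_gap: 0.004
grip_force: 0.0
```

Request:
arm_command:
  series:
    - [0.001,0,0,0,0,0,0]
    - [0.001,0,0,0,0,0,0]
    - [0.001,0,0,0,0,0,0]

```text
clock: 25.2
position: [560.5, -51.6, 55.9]
ee_rot: [0.003, 0.985, 0.002, 0.175]
force: [-11.3, -0.2, 8.0]
finger_gap: 0.007
grip_force: 5.0
```

Seated at the same x=560 as disc_out. Back off and check.

Request:
arm_command:
  series:
    - [-0.02,0,0,0,0,0,0]
    - [-0.03,0,0,0,0,0,0]
    - [-0.04,0,0.01,0,0,0,0]
    - [-0.03,0,0.03,0,0.1,0,0]
    - [-0.03,-0.02,0.04,0,0.1,0,0]
    - [0,-0.04,0.03,0,0.1,0,0]
    - [0,-0.04,0.01,0,0,0,0]
    - [0,-0.04,0,0,0,0,0]
    - [0,-0.04,0,0,0,0,0]
    - [0,-0.04,0,0,0,0,0]

```text
clock: 26.2
position: [413.7, -272.0, 173.5]
ee_rot: [0.003, 1.0, 0.002, 0.027]
force: [0.7, -0.3, 0.0]
finger_gap: 0.004
grip_force: 0.0
```

```bash
python3 - <<'E'
from h import *
t=snapshot("top")[:,:,::-1];s2=snapshot("scene")[:,:,::-1]
def cr(im,x,y,w,h,k): return cv2.resize(im[y:y+h,x:x+w],None,fx=k,fy=k,interpolation=cv2.INTER_CUBIC)
cv2.imwrite("pics/c5.png",np.hstack([cr(t,243,138,80,80,5),cr(s2,178,150,80,80,5)]))
E
```

```text
(no output)
```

View pics/c5.png

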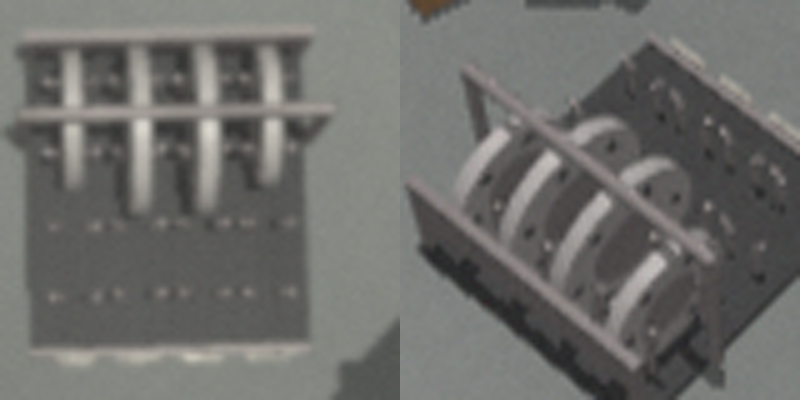

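All four discs stand upright against the stop, at x = 73, 142, 206 and 270 in the top crop, one per slot.

```bash
python3 -c "
from station import *
print(close_job())"
```

```text
the job is handed in; nothing more can be done
None
```

The job is handed in at about 26 s: the last pictures show all four discs upright against the rear stop, with the small disc in the outermost vacant slot (y = -69 mm), the large disc in the inner one (y = -23 mm) and the part-way-out disc pushed fully back, but the hand-in returned no verdict.

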